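Start a battery pack test

ROBOT

A 6-joint arm with a two-finger parallel gripper is mounted at the origin on the work surface. World frame = base frame: x ahead of the robot, y to its left, z up, the work surface at z = 0. Lengths are in mm, angles in rad, forces in N, time in s.
With the tool pointing down it reaches from about 350 to 725 mm from the base axis. Payload 4.3 kg.
Tool frame: the origin (TCP) lies midway between the tips of the shut fingers; the grasp point (between the pads) lies 19 mm behind it; z points along the fingers, y is the line along which they close (so a half turn about z gives the same grasp; the last joint's range is limited). The gripper opens to 85 mm and grips with 20 to 120 N. Pads are 22 mm wide; open, the fingers measure 114 mm over their backs; the gripper's body (76 mm by 85 mm) begins 54 mm behind the grasp point. The pads swing forward as they close: fully open they stand 13 mm farther back than shut.
Start: joints at [1.018, 0.377, 0.081, 1.274, 0, 1.46], TCP at [246.383, 519.579, 231.329] pointing down, gripper open.
Joint ranges: [-2.72, 2.72], [-0.84, 1.66], [-1.02, 1.22], [-1.77, 2.12], [-1.37, 1.28], [-3.14, 3.14]. Speed limits (rad/s): [2.57, 2.57, 3.14, 3.14, 3.14, 3.14].

INTERFACE

Orientations are given as a unit quaternion [w, x, y, z].
In Python, from cell import r gives the robot as it stands. The module is installed in compiled form; this text tells all that it offers.
- The arm moves only by the tool step_arm, never from a script. Its argument "motion" is a list of rows, each a list of 7 numbers: the shift along the tool's x, y, z in cm, then the turn, a rotation vector about the tool's x, y, z in degrees, then the opening, from -1 (shut) to 1 (fully open). A call has 1 to 5 rows; each row shifts and turns the commanded pose from where the row before left it, along the tool's axes as they then stand; what a row does not reach is not made up. A row lasts 1/12 s, in which the tool goes at most 41.7 mm and 7.16 degrees, less where a joint would pass 70% of its speed; a pose out of reach is approached as far as the arm can. A call is refused whole if a number of a shift passes 4.17 or a number of a turn 7.16, either way. A call with a gripper value outside its range is refused whole. The fingers move at their own pace and stop on an object; the grip force is fixed at half the most. Time passes only in rows, so rows that do not move let the fingers close. It gives the time, the measured TCP pose, the force, the opening and the grip force at its end, in the units of the state.
- r.get_state(): the state, without advancing time (a new reading comes with each control period).
- r.read_camera(name): name is "scene" or "top" or "wrist"; returns the picture (384x512x3 uint8, red, green, blue); there is no depth.
- r.camera_info(name): a dict with "fx", "fy", "cx", "cy" (pixels), "position" and "attitude" of the camera in the world; the wrist camera has in their place "hand_eye" (4x4, takes a point from camera to tool coordinates, whose origin is the TCP and whose axes are the flange's). Camera axes: x right, y up, looking along -z (the intrinsics and any distortion apply to the point x, -y, -z); pixel columns grow to the right and rows downward; lengths in mm; the calibration is good to about 2 mm. A picture is of the moment at which its call begins: read the wrist's pose just before it. camera_info takes no time and is no camera call.
- r.job_done(): hands the job in; it is judged then, once.
The state is a dict: "time_s": time; "qpos": joint angles; "qvel": joint speeds; "joint_torque": joint torques, N m; "position": TCP position; "tcp_rot": TCP orientation; "force": force on the tool from outside, world axes, zero at the start; "torque": the same for the moment, N m; "opening": finger opening in mm; "gripper_force": force on a finger pad.
Only numpy, scipy, OpenCV 4.12 (cv2) and the standard library are available. Lean on these libraries where they do the work, as an engineer would, in place of code of your own. Each camera call takes 0.05 s, during which the arm holds its last target. There are 200 camera calls.

TASK

Set the orange battery pack gently, right way up, into the open drawer of the blue tester and let go of it, then slide the drawer fully shut. Only then turn the red switch handle a quarter turn clockwise, from its OFF detent (white dot) to its ON detent (green dot). Leave the blue battery pack and the other things on the bench where they are.

Things in the scene. Friction and masses are not known exactly. Their poses are not given: they have to be found in the camera images.
- pack: the ORANGE cordless-tool battery pack, loose, about 0.4 kg: block 85 (its x) x 54 (its y) x 40 high, with a black contact rail 66 x 36 x 10 on top (50 high in all). Origin at the centre of its underside, z up. Starts on the bench, left or right of the tester.
- tray_floor (a point): point on the inside floor of the tester's drawer, midway across it, 55 behind the inside of the front; moves with the drawer. x points into the tester, away from the drawer front; z up. Inside, the drawer is 195 (x) by 178 (y); its walls are 6 thick and stand 56 above this floor; the grey front panel, 15 thick, stands 65 above it.
- tester_drawer0_handle (a point): middle of the drawer's steel bar handle: round bar 11 thick, 110 long, along y, 35 in front of the front panel's face, about 62 above the bench; moves with the drawer, axes as tray_floor. The inside of the drawer begins 56 behind (+x of) this point; with the drawer open by q, its uncovered part ends 50 + q behind this point.
- tester_drawer0 (a joint): how far the drawer is open, m: 0 = fully shut, starts between 0.12 and 0.15; runs lightly.
- switch (a joint): angle of the red switch handle, rad: 0 = OFF detent, 1.571 = ON detent, positive clockwise seen from above. An over-centre spring (about 0.2 N m) throws it to the nearer of the two positions; stops at both ends.
- switch_grip (a point): on the vertical axis of the red switch handle, 110 above the bench, at the height to grip; turns with it. The handle is a bar 70 long (this point's x), 16 thick (y), 28 high: underside 17 below this point, top 11 above. Its end with the white line is at -x; it points to the white dot at OFF, the green dot at ON. A round collar under it reaches to 15 below this point (21 radius).
- switch_base: the switch's fixed grey enclosure, 120 x 120 x 80 high, origin at the centre of its underside; the OFF dot lies towards its -x side, the ON dot towards its +y side. Stands left or right of the tester.
- spare_pack: bystander: the BLUE battery pack, same shape and size as the orange one; leave it.
- charger: bystander, fixed: black charger 120 x 110 x 57 high, origin at the centre of its underside, on the other side of the tester from the switch.
- screwdriver: bystander, loose: screwdriver lying on the bench on the robot's side of the tester; leave it.
- jar: bystander, loose: jar with red cap, 64 across, 85 high, on the left; leave it.
- spray: bystander, loose: clear bottle, 54 across, 170 high, on the right; leave it.
- tester: fixed blue steel tester cabinet 240 deep (x), 220 wide (y), 100 high, one drawer that opens towards the robot (its -x). Origin at the centre of its underside. The underside of its top is 66 above the drawer floor. Shut, the drawer's grey front panel is flush with the cabinet's face.
Not all that is in view belongs to the job. Leave any turquoise or yellow look-alike of the pack alone.

How it is judged:
By the outcome, as a careful person would: the job done as asked, in the order asked, and still so for the second after the job is handed in, with the robot touching nothing.
It also fails if it takes over 72 s, if anything falls off the work surface, if the arm or the gripper's body presses on something with over 40 N, if the wrist force passes 120 N, or if a joint passes its speed limit or range.

## Working session

There is one attempt and no reset: what is moved stays moved. The work goes in short steps, Python scripts to look and compute and a tool call to move; the robot and the scene stay as the last step left them, time stands still between calls to the robot, and variables do not carry over. Pictures are saved under pics/ and viewed, at most 10 in all, crops included, and the job is handed in when it is done.

Besides the shell and the picture viewer there is one more tool, called after "Call:" as name(argument=value, ...), one argument or row to a line, values as JSON. step_arm: Moves the arm, as the interface text tells. Its arguments: {"type":"object","properties":{"motion":{"type":"array","items":{"type":"array","items":{"type":"number"}}}},"required":["motion"]}

```bash
mkdir -p pics; cat > h.py <<'E'
import numpy as np, cv2
from scipy.spatial.transform import Rotation as R
from cell import r
def cam(n):
    i=r.camera_info(n); return i
def save(n,f,s=1):
    im=r.read_camera(n); cv2.imwrite('pics/'+f,cv2.resize(im[:,:,::-1],None,fx=s,fy=s)); np.save('pics/'+f[:-4]+'.npy',im); return im
E
python3 - <<'E'
from h import *
s=r.get_state()
print(s)
for n in("scene","top","wrist"): print(n,cam(n))
a=save("top","top0.png",1.5);b=save("scene","scene0.png",1.5)
E
```

```text
{'time_s': 0.0, 'qpos': array([ 1.01767860e+00,  3.78078858e-01,  7.96153188e-02,  1.27439484e+00,
       -1.12111831e-05,  1.46049669e+00]), 'qvel': array([-4.57371925e-04,  1.54456764e-04,  3.75622708e-04, -5.20939557e-04,
        4.77425670e-05,  7.28866577e-05]), 'joint_torque': array([-1.00683552e-03, -4.63609993e+01,  2.69872123e+01,  2.09968560e-02,
       -3.27502594e-04,  1.36371136e-05]), 'position': array([246.02875173, 518.9758162 , 230.34776153]), 'tcp_rot': array([-3.30463140e-04,  2.19604367e-01,  9.75588468e-01, -9.76648110e-04]), 'force': array([-0.12591683, -0.02197824,  0.36902102]), 'torque': array([ 0.00968952, -0.03804656,  0.00703204]), 'gripper_force': 0.0, 'opening': 85.59011933387293}
scene {'fx': 430.2067525170594, 'fy': 430.2067525170594, 'cx': 261.2034652867243, 'cy': 188.50438032051937, 'position': array([1247.6954515 , -391.96126458, 1474.85563225]), 'attitude': array([0.81571044, 0.21568019, 0.13998728, 0.51817188])}
top {'fx': 362.00746811978945, 'fy': 362.00746811978945, 'cx': 250.6656659570878, 'cy': 201.49756641566307, 'position': array([ 287.10288848,  -57.21230603, 1211.83165119]), 'attitude': array([ 0.70341581,  0.07563245, -0.07805979, -0.70241911])}
wrist {'fx': 332.2434622274591, 'fy': 332.2434622274591, 'cx': 261.2992817062469, 'cy': 190.5356910606632, 'hand_eye': array([[-3.96944296e-04,  9.56968037e-01,  2.90193072e-01,
         7.29859373e+01],
       [ 9.99999663e-01,  1.71236998e-04,  8.03175025e-04,
        -3.35385752e-01],
       [ 7.18921037e-04,  2.90193293e-01, -9.56967782e-01,
        -1.43169162e+02],
       [ 0.00000000e+00,  0.00000000e+00,  0.00000000e+00,
         1.00000000e+00]])}
```

View pics/top0.png

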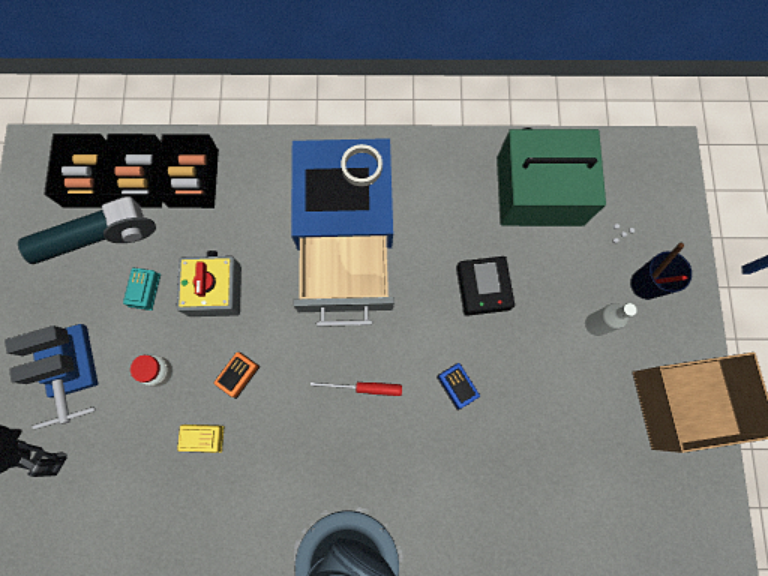

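View pics/scene0.png

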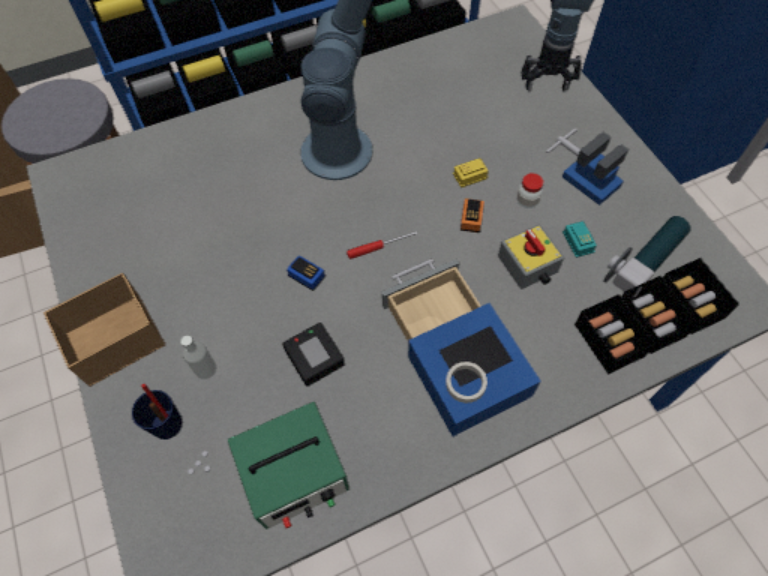

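The top view (at 1.5x) shows the orange pack at (237,374), the handle bar at (343,322), the open drawer at (343,272), and the red switch at (206,280). The spare pack is at (458,385). The scene view shows the same things: pack (472,214), bar (415,270), switch (534,243).

```bash
cat >> h.py <<'E'
def pose(n,s=None):
    i=r.camera_info(n)
    if n!='wrist':
        q=i['attitude']; return np.array(i['position']),R.from_quat(q,scalar_first=True).as_matrix(),i
    s=s or r.get_state(); T=np.eye(4);T[:3,:3]=R.from_quat(s['tcp_rot'],scalar_first=True).as_matrix();T[:3,3]=s['position']
    T=T@np.array(i['hand_eye']); return T[:3,3],T[:3,:3],i
def ray(P,uv):
    p,M,i=P; uv=np.atleast_2d(np.float64(uv))
    d=np.c_[(uv[:,0]-i['cx'])/i['fx'],-(uv[:,1]-i['cy'])/i['fy'],-np.ones(len(uv))]@M.T
    return p,d/np.linalg.norm(d,axis=1)[:,None]
def onz(P,uv,z):
    p,d=ray(P,uv); return p+d*((z-p[2])/d[:,2])[:,None]
def tri(P1,a,P2,b):
    p,d=ray(P1,a);q,e=ray(P2,b);d=d[0];e=e[0]
    A=np.c_[d,-e];t=np.linalg.lstsq(A,q-p,rcond=None)[0]
    x,y=p+t[0]*d,q+t[1]*e; return (x+y)/2,np.linalg.norm(x-y)
def proj(P,X):
    p,M,i=P; c=(np.atleast_2d(X)-p)@M
    return np.c_[i['cx']+i['fx']*c[:,0]/-c[:,2], i['cy']+i['fy']*c[:,1]/c[:,2]]
def hsv(im): return cv2.cvtColor(im,cv2.COLOR_RGB2HSV)
def blobs(m,amin=15):
    c,_=cv2.findContours(np.uint8(m)*255,cv2.RETR_EXTERNAL,cv2.CHAIN_APPROX_NONE)
    return sorted([k for k in c if cv2.contourArea(k)>=amin],key=cv2.contourArea,reverse=True)
E
python3 - <<'E'
from h import *
box={'top':{'pack':(140,230,178,270),'sw':(115,165,160,212)},'scene':{'pack':(300,128,330,158),'sw':(325,145,380,195)}}
res={}
for n in('top','scene'):
    im=np.load(f'pics/{n}0.npy');H=hsv(im).astype(int);P=pose(n)
    x0,y0,x1,y1=box[n]['pack'];h=H[y0:y1,x0:x1]
    o=(h[...,0]>4)&(h[...,0]<16)&(h[...,1]>150)&(h[...,2]>100)
    c=blobs(o)[0];hull=np.zeros(o.shape,np.uint8);cv2.fillConvexPoly(hull,cv2.convexHull(c),1)
    d=hull.astype(bool)&~o; k=blobs(cv2.morphologyEx(np.uint8(d),cv2.MORPH_OPEN,np.ones((3,3),np.uint8)))[0]
    ra=cv2.minAreaRect(k);off=np.array([x0,y0])
    bp=cv2.boxPoints(ra)+off; ctr=np.array(ra[0])+off
    W=onz(P,bp,50);print(n,'rail',ctr,ra[1:],onz(P,ctr,50),'\n',W.round(0))
    res[n,'pack']=ctr
    x0,y0,x1,y1=box[n]['sw'];h=H[y0:y1,x0:x1]
    m=((h[...,0]<6)|(h[...,0]>174))&(h[...,1]>150)&(h[...,2]>80)
    k=blobs(m)[0];ra=cv2.minAreaRect(k);off=np.array([x0,y0]);ctr=np.array(ra[0])+off
    print('red',ctr,ra,onz(P,cv2.boxPoints(ra)+off,118).round(0)); res[n,'sw']=ctr
    g=(h[...,0]>40)&(h[...,0]<85)&(h[...,1]>100)
    for k in blobs(g,2)[:2]: 
        cc=k[:,0].mean(0)+off;print('green',cc,onz(P,cc,82))
    ye=(h[...,0]>20)&(h[...,0]<34)&(h[...,1]>120);k=blobs(ye)[0];ra=cv2.minAreaRect(cv2.convexHull(k));print('yellow',onz(P,cv2.boxPoints(ra)+off,80).round(0),onz(P,np.array(ra[0])+off,80))
for k in('pack','sw'): print(k,tri(pose('top'),res['top',k],pose('scene'),res['scene',k]))
a=np.load('pics/top0.npy')[150:225,110:275];b=np.load('pics/scene0.npy')[140:215,230:395]
cv2.imwrite('pics/c1.png',cv2.resize(np.vstack([a,b])[:,:,::-1],None,fx=4,fy=4,interpolation=cv2.INTER_CUBIC))
E
```

```text
top rail [155.53846264 248.80768967] ((10.787812232971191, 20.961685180664062), 37.87498474121094) [[389.00781159 242.37031335  50.        ]] 
 [[373. 275.  50.]
 [426. 238.  50.]
 [405. 209.  50.]
 [352. 247.  50.]]
red [132. 185.] ((17.0, 20.0), (20.0, 6.0), 90.0) [[614. 321. 118.]
 [614. 303. 118.]
 [549. 298. 118.]
 [549. 317. 118.]]
green [122.5 188.1] [[580.54811005 351.59588925  82.        ]]
yellow [[635. 368.  80.]
 [635. 261.  80.]
 [532. 254.  80.]
 [532. 360.  80.]] [[583.14804924 310.58996085  80.        ]]
scene rail [315.  139.5] ((13.0, 8.0), 90.0) [[390.58331129 243.77435291  50.        ]] 
 [[355. 245.  50.]
 [369. 274.  50.]
 [426. 243.  50.]
 [412. 214.  50.]]
red [356.40000343 160.20000267] ((31.40000343322754, 15.200002670288086), (16.400001525878906, 3.1999998092651367), 53.13010025024414) [[551. 300. 118.]
 [547. 314. 118.]
 [614. 316. 118.]
 [617. 303. 118.]]
green [364.14285714 160.85714286] [[580.49433066 352.37860509  82.        ]]
yellow [[536. 257.  80.]
 [512. 363.  80.]
 [631. 363.  80.]
 [652. 260.  80.]] [[583.58883882 310.00733602  80.        ]]
pack (array([389.40448281, 243.69284504,  48.17734026]), np.float64(1.7076639661812165))
sw (array([581.69678871, 309.98097925, 115.79914375]), np.float64(0.9267261343139093))
```

View pics/c1.png

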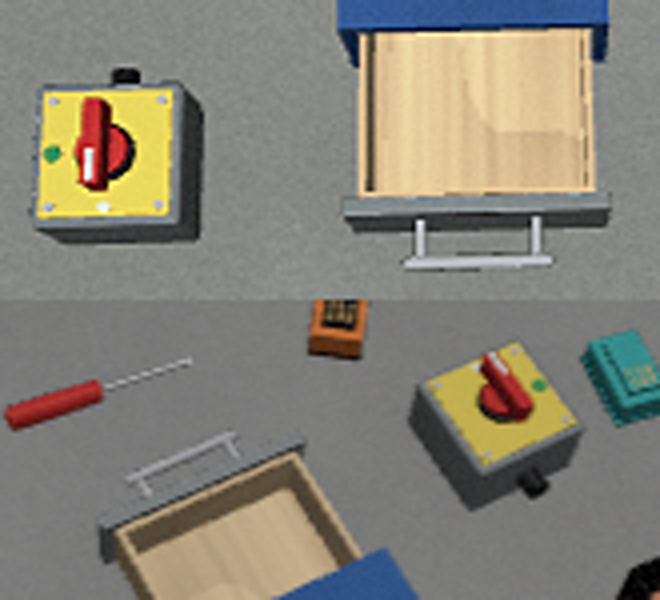

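Crop: bar ends at top-view px (211.3,215.7) and (247.5,215), scene-view px (288.8,174) and (262,185). The switch handle's white line points towards the robot (-x) and the green dot is on +y. The pack's rail triangulates to z 48, as it should.

```bash
cat >> h.py <<'E'
def yaw(s=None):
    s=s or r.get_state(); M=R.from_quat(s['tcp_rot'],scalar_first=True).as_matrix(); return np.degrees(np.arctan2(M[1,0],M[0,0])),M
def go(x,y,z,yw,s=None):
    "shift in tool axes, cm, and turn about tool z, deg (turn made after/together)"
    s=s or r.get_state(); a,M=yaw(s); d=M.T@(np.array([x,y,z])-s['position'])/10
    t=-(yw-a); t=(t+180)%360-180
    print('now',s['position'].round(1),'yaw',a.round(2),'tilt',(M[:,2]*57.3).round(2),'shift cm',d.round(2),'turn z',t.round(2))
E
python3 - <<'E'
from h import *
T,S=pose('top'),pose('scene')
L=tri(T,(211.3,215.7),S,(288.8,174.)); Rr=tri(T,(247.5,215),S,(262,185.)); print('bar L,R',L,Rr)
d=L[0]-Rr[0];print('len',np.linalg.norm(d),'yaw',np.degrees(np.arctan2(-d[0],d[1])),'mid',(L[0]+Rr[0])/2)
# inner drawer edges, panel top front edge, cabinet front top edge in top crop
f=lambda x,y:(110+x/4,150+y/4)
print('panel front top edge z97?',onz(T,[f(344,212),f(609,210)],95))
print('cab front top z100',onz(T,[f(338,27),f(607,27)],100))
print('scene panel', onz(S,[(230+105/4,140+225/4),(230+303/4,140+143/4)],95))
go(390,243,180,145)
E
```

```text
bar L,R (array([495.91531012,  68.12066517,  57.0478883 ]), np.float64(3.704647672338836)) (array([497.99793199, -48.34278119,  60.93031357]), np.float64(5.3554170800038365))
len 116.5467497527305 yaw 1.0244650197476644 mid [496.95662105   9.88894199  58.98910093]
panel front top edge z97? [[529.08588518 111.53247118  95.        ]
 [531.07836661 -97.52955377  95.        ]]
cab front top z100 [[680.94994131 120.76805158 100.        ]
 [681.44831525 -96.62327129 100.        ]]
scene panel [[550.97971078 -93.37510523  95.        ]
 [550.46877193 111.68993666  95.        ]]
now [246.1 519.  230.4] yaw 154.63 tilt [ -0.06  -0.09 -57.3 ] shift cm [-24.83 -18.76   5.07] turn z 9.63
```

Call:
step_arm(
  motion=[
    [-3.1,-2.3,0.8,0,0,1.2,1],
    [-3.1,-2.3,0.8,0,0,1.2,1],
    [-3.1,-2.3,0.8,0,0,1.2,1],
    [-3.1,-2.3,0.8,0,0,1.2,1],
    [-3.1,-2.3,0.8,0,0,1.2,1],
  ],
)

```text
time_s: 0.52
position: [330.0, 343.9, 190.5]
tcp_rot: [-0.0, 0.271, 0.963, -0.0]
force: [0.8, 0.2, 0.6]
opening: 85.5
gripper_force: 0.0
```

Call:
step_arm(
  motion=[
    [-3.1,-2.3,1.3,0,0,1.2,1],
    [-3.1,-2.3,1.3,0,0,1.2,1],
    [-2.5,-2.3,1.3,0,0,1.2,1],
    [0,0,0,0,0,0,1],
    [0,0,0,0,0,0,1],
  ],
)

```text
time_s: 0.93
position: [365.4, 238.9, 151.3]
tcp_rot: [-0.001, 0.302, 0.953, -0.001]
force: [-0.3, -0.9, 0.8]
opening: 85.7
gripper_force: 0.0
```

```bash
cat > w.py <<'E'
from h import *
import sys
s=r.get_state();im=save('wrist',sys.argv[1]+'.png',1);P=pose('wrist',s);H=hsv(im).astype(int)
go(390,243,150,145,s)
o=(H[...,0]>4)&(H[...,0]<16)&(H[...,1]>150)&(H[...,2]>70)
c=blobs(o)[0];hull=np.zeros(o.shape,np.uint8);cv2.fillConvexPoly(hull,cv2.convexHull(c),1)
d=hull.astype(bool)&~o; k=blobs(cv2.morphologyEx(np.uint8(d),cv2.MORPH_OPEN,np.ones((5,5),np.uint8)))[0]
ra=cv2.minAreaRect(k);W=onz(P,cv2.boxPoints(ra),49);print('px',ra,'area',cv2.contourArea(c));print(W.round(1),W.mean(0))
e=[W[1]-W[0],W[2]-W[1]];print([ (np.linalg.norm(v).round(1),np.degrees(np.arctan2(v[1],v[0])).round(1)) for v in e])
m=tri(P,np.array(ra[0]),pose('top'),(155.54,248.8));print('tri with top',m)
E
python3 w.py w1
```

```text
now [365.4 238.9 151.3] yaw 144.81 tilt [-1.60e-01 -5.00e-02 -5.73e+01] shift cm [-1.78  1.75  0.12] turn z -0.19
px ((279.0, 160.0), (10.0, 54.0), 90.0) area 347.5
[[339.4 248.   49. ]
 [362.7 281.   49. ]
 [369.1 276.8  49. ]
 [345.6 243.5  49. ]] [354.20229233 262.30507777  49.        ]
[(np.float64(40.4), np.float64(54.8)), (np.float64(7.6), np.float64(-33.0))]
tri with top (array([383.78515464, 259.81863115, -35.66596006]), np.float64(26.788026319603794))
```

View pics/w1.png

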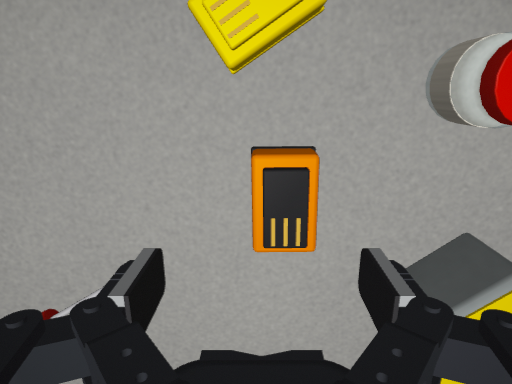

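Wrist view: pack's rail at px x 263–309, y 168–247, orange top x 252–319, y 150–251, well aligned with the tool. The yellow look-alike is behind it at (255,25), and the jar at top right.

```bash
python3 - <<'E'
from h import *
P=pose('wrist');
W=onz(P,[(263,168),(309,168),(309,247.5),(263,247.5)],50);print(W.round(1),W.mean(0));e=[W[1]-W[0],W[2]-W[1]]
print([(np.linalg.norm(v).round(1),np.degrees(np.arctan2(v[1],v[0])).round(1)) for v in e])
m=tri(P,proj(P,W.mean(0)),pose('top'),(155.54,248.8));print(m)
go(W.mean(0)[0],W.mean(0)[1],60,145)
E
```

```text
[[352.9 250.5  50. ]
 [372.9 279.   50. ]
 [428.6 243.2  50. ]
 [407.2 212.5  50. ]] [390.40339686 246.29890854  50.        ]
[(np.float64(34.8), np.float64(54.9)), (np.float64(66.2), np.float64(-32.7))]
(array([390.863752  , 244.70834205,  44.48474981]), np.float64(3.1899433241526065))
now [365.9 240.3 152. ] yaw 144.94 tilt [-6.00e-02  1.00e-02 -5.73e+01] shift cm [-1.67  1.9   9.2 ] turn z -0.06
```

Call:
step_arm(
  motion=[
    [-1.65,1.85,0,0,0,-0.5,1],
    [0,0,3.5,0,0,0,1],
    [0,0,3.5,0,0,0,1],
    [0,0,2,0,0,0,1],
    [0,0,0,0,0,0,1],
  ],
)

```text
time_s: 1.4
position: [386.9, 246.6, 58.8]
tcp_rot: [-0.003, 0.295, 0.955, -0.002]
force: [-0.4, -1.0, 0.3]
opening: 85.4
gripper_force: 0.0
```

```bash
python3 - <<'E'
from h import *
s=r.get_state();save('wrist','w2.png');P=pose('wrist',s);go(390.5,245.5,6,145.5,s)
E
```

```text
now [386.9 246.6  58.8] yaw 145.69 tilt [ -0.37  -0.14 -57.3 ] shift cm [-0.38  0.14  5.28] turn z 0.19
```

View pics/w2.png

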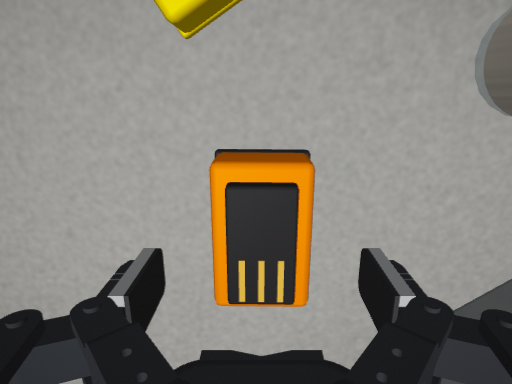

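The wrist view shows the rail centred between the fingers (x 226–298, y 183–303), which puts the pack within 2.4 mm of the tool axis. Descend and grip.

Call:
step_arm(
  motion=[
    [-0.2,0,2,0,0,0,1],
    [0,0,2,0,0,0,1],
    [0,0,1.2,0,0,0,1],
    [0,0,0,0,0,0,1],
    [0,0,0,0,0,0,1],
  ],
)

```text
time_s: 1.87
position: [392.7, 246.5, 11.7]
tcp_rot: [0.001, 0.296, 0.955, 0.001]
force: [0.1, 0.7, -0.5]
opening: 85.6
gripper_force: 0.0
```

Call:
step_arm(
  motion=[
    [0,0,0,0,0,0,-1],
    [0,0,0,0,0,0,-1],
    [0,0,0,0,0,0,-1],
    [0,0,0,0,0,0,-1],
    [0,0,0,0,0,0,-1],
  ],
)

```text
time_s: 2.28
position: [392.7, 245.5, 11.8]
tcp_rot: [0.001, 0.296, 0.955, 0.0]
force: [-1.4, -1.3, 8.6]
opening: 53.0
gripper_force: 64.0
```

Call:
step_arm(
  motion=[
    [0,0,0,0,0,0,-1],
    [0,0,0,0,0,0,-1],
    [0,0,0,0,0,0,-1],
  ],
)

```text
time_s: 2.53
position: [392.7, 245.5, 11.8]
tcp_rot: [0.001, 0.296, 0.955, 0.0]
force: [-1.5, -2.0, 8.8]
opening: 52.8
gripper_force: 64.0
```

Call:
step_arm(
  motion=[
    [0,0,-1.5,0,0,0,-1],
    [0,0,-3,0,0,0,-1],
    [0,0,-3.5,0,0,-7,-1],
    [0,0,-3.5,0,0,-7,-1],
    [0,0,-3.5,0,0,-7,-1],
  ],
)

```text
time_s: 2.95
position: [390.9, 245.0, 161.8]
tcp_rot: [-0.001, 0.114, 0.993, -0.0]
force: [1.4, 0.1, -4.1]
opening: 52.9
gripper_force: 65.2
```

Call:
step_arm(
  motion=[
    [0,0,-2,0,0,-7,-1],
    [0,0,-1,0,0,-7,-1],
    [-2.5,-2.9,0,0,0,0,-1],
    [-2.7,-2.9,0,0,0,0,-1],
    [-2.7,-2.9,0,0,0,0,-1],
  ],
)

```text
time_s: 3.37
position: [471.9, 158.6, 190.9]
tcp_rot: [0.0, -0.006, 1.0, 0.0]
force: [1.0, 0.4, -4.2]
opening: 53.0
gripper_force: 65.3
```

Call:
step_arm(
  motion=[
    [-2.7,-2.9,0,0,0,0,-1],
    [-2.7,-2.9,0,0,0,0,-1],
    [-2.7,-2.9,0,0,0,0,-1],
    [-1.5,-2,0,0,0,0,-1],
    [0,0,0,0,0,0,-1],
  ],
)

```text
time_s: 3.78
position: [571.8, 48.5, 189.8]
tcp_rot: [0.001, -0.002, 1.0, -0.001]
force: [1.1, 0.6, -4.1]
opening: 53.0
gripper_force: 65.4
```

```bash
python3 - <<'E'
from h import *
s=r.get_state();save('wrist','w3.png');go(608,11,120,180.5,s);print(s['gripper_force'],s['force'])
E
```

```text
now [571.8  48.5 189.8] yaw -179.79 tilt [  0.11  -0.13 -57.3 ] shift cm [-3.59 -3.75  7.  ] turn z -0.29
65.35231947898865 [ 1.09456607  0.55751723 -4.09672847]
```

View pics/w3.png

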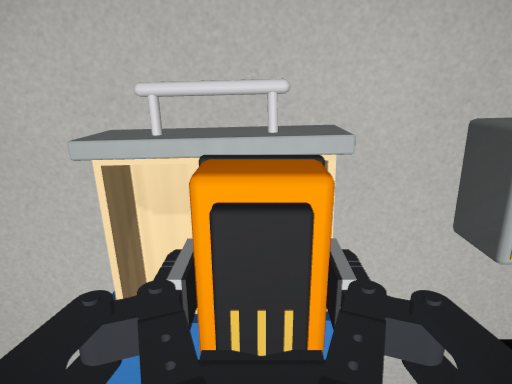

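The bar spans px (136,90)–(288,86), the panel's top edge runs (72,158)–(352,150), the drawer walls show at x≈97 and x≈336, and the pack is held level between the pads.

```bash
python3 - <<'E'
from h import *
P=pose('wrist');T=pose('top')
B=onz(P,[(136,90),(288,86)],62);print('bar',B.round(1),B.mean(0))
print('tri bar L/R',tri(P,(136,90),T,(247.5,215)),tri(P,(288,86),T,(211.3,215.7)))
print('panel top rear edge',[onz(P,[(74,158),(353,151)],z).round(1) for z in(92,97)])
print('panel top front edge',[onz(P,[(101,134),(340,127)],z).round(1) for z in(92,97)])
print('wall outer',onz(P,[(95,160),(336,155)],85).round(1))
# floor: inner foot of left wall front corner seen at (137,165)?
print('floor?',onz(P,[(140,200),(140,290)],30).round(1))
go(610,11,130,180.4)
E
```

```text
bar [[497.1 -48.3  62. ]
 [493.5  70.2  62. ]] [495.31002061  10.95585755  62.        ]
tri bar L/R (array([497.52525781, -50.64059289,  56.26146946]), np.float64(0.9673333513856548)) (array([493.90516272,  67.92562736,  63.11272872]), np.float64(4.500723923315593))
panel top rear edge [array([[545.2, -88.1,  92. ],
       [539. , 116.8,  92. ]]), array([[544.2, -85.3,  97. ],
       [538.1, 115.4,  97. ]])]
panel top front edge [array([[527.5, -65.9,  92. ],
       [521.7, 106. ,  92. ]]), array([[526.9, -63.5,  97. ],
       [521.2, 104.8,  97. ]])]
wall outer [[548.1 -76.4  85. ]
 [543.3 106.1  85. ]]
floor? [[598.4 -66.6  30. ]
 [697.8 -76.6  30. ]]
now [569.8  50.8 189.7] yaw -179.7 tilt [-2.00e-02  0.00e+00 -5.73e+01] shift cm [-4.   -4.    5.97] turn z -0.1
```

Call:
step_arm(
  motion=[
    [-2,-1.9,0,0,0,-0.9,-1],
    [-1.9,-1.9,0,0,0,0,-1],
    [0,0,0,0,0,0,-1],
    [0,0,3,0,0,0,-1],
    [0,0,3,0,0,0,-1],
  ],
)

```text
time_s: 4.25
position: [609.9, 16.3, 131.7]
tcp_rot: [0.002, -0.013, 1.0, 0.0]
force: [0.3, -0.6, -4.0]
opening: 53.3
gripper_force: 65.5
```

```bash
python3 - <<'E'
from h import *
for k in range(2):
  s=r.get_state();go(609,13,70,181.2,s);print(s['force'])
  save('top' if k else 'scene','t%d.png'%k)
t=np.load('pics/t1.npy')[140:230,180:290];w=np.load('pics/t0.npy')[150:240,240:350]
cv2.imwrite('pics/c2.png',cv2.resize(np.hstack([t,w])[:,:,::-1],None,fx=3.6,fy=3.6,interpolation=cv2.INTER_CUBIC))
E
```

```text
now [609.9  16.3 131.7] yaw -178.56 tilt [ 2.80e-01  3.00e-02 -5.73e+01] shift cm [ 0.13 -0.33  6.17] turn z 0.24
[ 0.28922005 -0.57248674 -3.99676239]
now [604.   16.9 123.3] yaw -178.54 tilt [ -0.52   0.08 -57.3 ] shift cm [-0.54 -0.41  5.32] turn z 0.26
[ -3.23169284   0.70325878 -10.40126241]
```

View pics/c2.png

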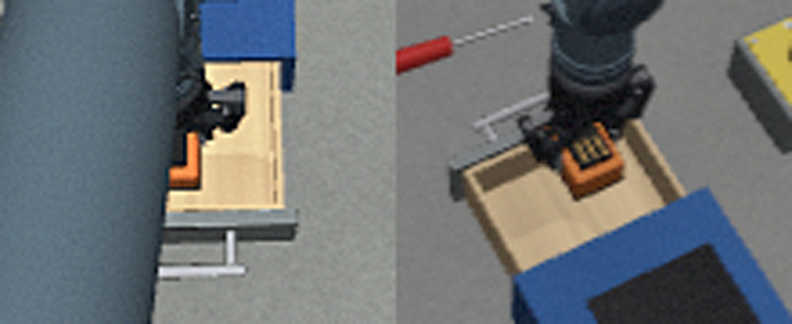

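The scene crop shows the pack held level over the open drawer, clear of walls and cabinet; in the top view the arm hides half of it. Lower in stages.

Call:
step_arm(
  motion=[
    [-0.4,-0.4,0,0,0,0.2,-1],
    [0,0,2.5,0,0,0,-1],
    [0,0,2.5,0,0,0,-1],
    [0,0,0.5,0,0,0,-1],
    [0,0,0,0,0,0,-1],
  ],
)

```text
time_s: 4.77
position: [611.5, 12.1, 75.2]
tcp_rot: [-0.001, -0.011, 1.0, 0.0]
force: [-2.0, 0.4, -3.9]
opening: 53.1
gripper_force: 65.2
```

Call:
step_arm(
  motion=[
    [0,0,0.6,0,0,0,-1],
    [0,0,0.5,0,0,0,-1],
    [0,0,0.3,0,0,0,-1],
    [0,0,0,0,0,0,-1],
    [0,0,0,0,0,0,-1],
  ],
)

```text
time_s: 5.18
position: [612.6, 11.8, 61.7]
tcp_rot: [0.0, -0.011, 1.0, 0.0]
force: [0.0, -0.6, -3.8]
opening: 52.7
gripper_force: 65.3
```

Call:
step_arm(
  motion=[
    [0.3,0,0.4,0,0,0,-1],
    [0,0,0.4,0,0,0,-1],
    [0,0,0.2,0,0,0,-1],
    [0,0,0,0,0,0,-1],
    [0,0,0,0,0,0,-1],
  ],
)

```text
time_s: 5.6
position: [609.1, 11.8, 51.0]
tcp_rot: [-0.0, -0.011, 1.0, 0.0]
force: [0.5, 0.2, -2.6]
opening: 53.3
gripper_force: 65.3
```

Call:
step_arm(
  motion=[
    [0,0,0.2,0,0,0,-1],
    [0,0,0.2,0,0,0,-1],
    [0,0,0,0,0,0,-1],
  ],
)

```text
time_s: 5.85
position: [609.3, 11.8, 46.9]
tcp_rot: [-0.0, -0.011, 1.0, 0.0]
force: [-0.0, -0.4, -4.8]
opening: 53.2
gripper_force: 65.3
```

Call:
step_arm(
  motion=[
    [0,0,0.2,0,0,0,-1],
    [0,0,0.1,0,0,0,-1],
    [0,0,0,0,0,0,-1],
  ],
)

```text
time_s: 6.1
position: [609.2, 11.8, 44.0]
tcp_rot: [-0.0, -0.011, 1.0, 0.0]
force: [-0.9, -0.2, -3.8]
opening: 53.2
gripper_force: 65.3
```

Call:
step_arm(
  motion=[
    [0,0,0.2,0,0,0,-1],
    [0,0,0,0,0,0,-1],
    [0,0,0,0,0,0,-1],
  ],
)

```text
time_s: 6.35
position: [609.3, 11.7, 42.2]
tcp_rot: [-0.0, -0.011, 1.0, 0.0]
force: [0.4, -0.8, -4.6]
opening: 52.8
gripper_force: 65.3
```

Call:
step_arm(
  motion=[
    [0,0,0.2,0,0,0,-1],
    [0,0,0,0,0,0,-1],
    [0,0,0,0,0,0,-1],
  ],
)

```text
time_s: 6.6
position: [609.3, 11.7, 40.1]
tcp_rot: [-0.0, -0.011, 1.0, 0.0]
force: [0.3, -0.6, -3.6]
opening: 53.1
gripper_force: 65.3
```

Call:
step_arm(
  motion=[
    [0,0,0.2,0,0,0,-1],
    [0,0,0,0,0,0,-1],
    [0,0,0,0,0,0,-1],
  ],
)

```text
time_s: 6.85
position: [609.3, 11.8, 38.1]
tcp_rot: [-0.0, -0.011, 1.0, 0.0]
force: [0.4, 0.1, -3.7]
opening: 52.8
gripper_force: 65.3
```

Call:
step_arm(
  motion=[
    [0,0,0.2,0,0,0,-1],
    [0,0,0,0,0,0,-1],
    [0,0,0,0,0,0,-1],
  ],
)

```text
time_s: 7.1
position: [609.3, 11.7, 36.1]
tcp_rot: [-0.0, -0.011, 1.0, 0.0]
force: [-0.2, -0.2, -3.8]
opening: 52.8
gripper_force: 65.3
```

Call:
step_arm(
  motion=[
    [0,0,0.2,0,0,0,-1],
    [0,0,0,0,0,0,-1],
    [0,0,0,0,0,0,-1],
  ],
)

```text
time_s: 7.35
position: [609.3, 11.8, 34.1]
tcp_rot: [-0.0, -0.011, 1.0, 0.0]
force: [-0.1, -0.5, -3.4]
opening: 53.0
gripper_force: 65.3
```

Call:
step_arm(
  motion=[
    [0,0,0.2,0,0,0,-1],
    [0,0,0,0,0,0,-1],
    [0,0,0,0,0,0,-1],
  ],
)

```text
time_s: 7.6
position: [611.2, 11.8, 33.9]
tcp_rot: [0.002, -0.011, 1.0, 0.0]
force: [0.2, 0.0, 4.9]
opening: 52.8
gripper_force: 66.3
```

Contact at bottom z ≈ 22 (force rose by 8 N). Release.

Call:
step_arm(
  motion=[
    [0,0,-0.1,0,0,0,1],
    [0,0,0,0,0,0,1],
    [0,0,0,0,0,0,1],
    [0,0,0,0,0,0,1],
    [0,0,0,0,0,0,1],
  ],
)

```text
time_s: 8.02
position: [609.2, 11.7, 33.1]
tcp_rot: [-0.0, -0.011, 1.0, 0.0]
force: [-0.1, -0.2, 0.2]
opening: 85.5
gripper_force: 0.0
```

Call:
step_arm(
  motion=[
    [0,0,0,0,0,0,1],
    [0,0,-1.5,0,0,0,1],
    [0,0,-3,0,0,0,1],
    [0,0,-3,0,0,0,1],
    [0,0,-3,0,0,0,1],
  ],
)

```text
time_s: 8.43
position: [608.8, 11.8, 139.0]
tcp_rot: [-0.001, -0.011, 1.0, 0.0]
force: [0.3, -0.2, 0.5]
opening: 85.5
gripper_force: 0.0
```

Call:
step_arm(
  motion=[
    [3,0,-3,0,0,0,1],
    [4,0,-1,0,0,0,1],
    [4,0,0,0,0,0,-1],
    [0,0,0,0,0,0,-1],
    [0,0,0,0,0,0,-1],
  ],
)

```text
time_s: 8.85
position: [496.1, 9.7, 177.0]
tcp_rot: [-0.002, -0.011, 1.0, 0.0]
force: [1.3, -0.0, 0.4]
opening: 51.6
gripper_force: 0.0
```

```bash
python3 - <<'E'
from h import *
s=r.get_state();im=save('wrist','w4.png');P=pose('wrist',s);np.savez('pics/w4p.npz',p=s['position'],q=s['tcp_rot'])
go(445,11,52,181.2,s)
E
```

```text
now [496.1   9.7 177. ] yaw -178.78 tilt [-2.20e-01  3.00e-02 -5.73e+01] shift cm [ 5.05  0.23 12.52] turn z 0.02
```

View pics/w4.png

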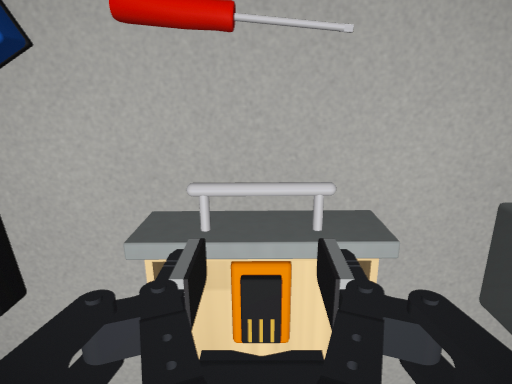

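The pack sits upright and centred in the drawer at px (261,300), the bar is level at (261,189), and the screwdriver lies at (230,20), clear of my path. Next, shut the fingers in front of the bar and push.

Call:
step_arm(
  motion=[
    [2.2,0.2,0,0,0,0,-1],
    [2.2,0,0,0,0,0,-1],
    [0,0,3.5,0,0,0,-1],
    [0,0,3.5,0,0,0,-1],
    [0,0,3.5,0,0,0,-1],
  ],
)

```text
time_s: 9.32
position: [459.3, 10.1, 72.8]
tcp_rot: [0.003, -0.011, 1.0, -0.0]
force: [0.5, 0.3, -0.3]
opening: -0.3
gripper_force: 0.0
```

Call:
step_arm(
  motion=[
    [0,0,2,0,0,0,-1],
    [0,0,0,0,0,0,-1],
    [0,0,0,0,0,0,-1],
  ],
)

```text
time_s: 9.57
position: [456.5, 10.4, 52.3]
tcp_rot: [-0.001, -0.011, 1.0, 0.0]
force: [0.3, 0.7, -0.0]
opening: -0.1
gripper_force: 0.0
```

Call:
step_arm(
  motion=[
    [-0.7,0,0,0,0,0,-1],
    [-0.7,0,0,0,0,0,-1],
    [-0.7,0,0,0,0,0,-1],
    [-0.7,0,0,0,0,0,-1],
    [-0.7,0,0,0,0,0,-1],
  ],
)

```text
time_s: 9.98
position: [492.4, 11.1, 53.6]
tcp_rot: [0.001, -0.011, 1.0, -0.0]
force: [-2.0, -0.6, 1.5]
opening: 0.1
gripper_force: 0.7
```

Call:
step_arm(
  motion=[
    [-0.9,0,0,0,0,0,-1],
    [-0.9,0,0,0,0,0,-1],
    [-0.9,0,0,0,0,0,-1],
    [-0.9,0,0,0,0,0,-1],
    [-0.9,0,0,0,0,0,-1],
  ],
)

```text
time_s: 10.4
position: [536.9, 12.3, 52.7]
tcp_rot: [-0.0, -0.011, 1.0, 0.0]
force: [-2.0, 0.5, 0.4]
opening: 0.2
gripper_force: 0.7
```

Call:
step_arm(
  motion=[
    [-0.9,0,0,0,0,0,-1],
    [-0.9,0,0,0,0,0,-1],
    [-0.9,0,0,0,0,0,-1],
    [-0.9,0,0,0,0,0,-1],
    [-0.8,0,0,0,0,0,-1],
  ],
)

```text
time_s: 10.82
position: [581.0, 13.3, 52.6]
tcp_rot: [0.0, -0.011, 1.0, 0.0]
force: [-0.6, 0.5, 0.6]
opening: 0.1
gripper_force: 0.7
```

Call:
step_arm(
  motion=[
    [-0.5,0,0,0,0,0,-1],
    [-0.4,0,0,0,0,0,-1],
    [-0.3,0,0,0,0,0,-1],
    [-0.3,0,0,0,0,0,-1],
    [-0.3,0,0,0,0,0,-1],
  ],
)

```text
time_s: 11.23
position: [597.8, 13.5, 52.7]
tcp_rot: [-0.0, -0.011, 1.0, 0.0]
force: [-0.9, -0.1, 0.3]
opening: -0.0
gripper_force: 0.6
```

Call:
step_arm(
  motion=[
    [-0.3,0,0,0,0,0,-1],
    [-0.3,0,0,0,0,0,-1],
    [-0.3,0,0,0,0,0,-1],
    [0,0,0,0,0,0,-1],
    [0,0,0,0,0,0,-1],
  ],
)

```text
time_s: 11.65
position: [607.7, 13.5, 53.0]
tcp_rot: [0.001, -0.011, 1.0, -0.0]
force: [-0.5, -0.1, -0.0]
opening: 0.3
gripper_force: 0.0
```

Call:
step_arm(
  motion=[
    [-0.3,0,0,0,0,0,-1],
    [-0.2,0,0,0,0,0,-1],
    [0,0,0,0,0,0,-1],
    [0,0,0,0,0,0,-1],
  ],
)

```text
time_s: 11.98
position: [612.4, 13.7, 52.9]
tcp_rot: [0.0, -0.011, 1.0, 0.0]
force: [-0.7, -0.3, 0.4]
opening: 0.1
gripper_force: 0.0
```

Call:
step_arm(
  motion=[
    [-0.3,0,0,0,0,0,-1],
    [-0.2,0,0,0,0,0,-1],
    [0,0,0,0,0,0,-1],
    [0,0,0,0,0,0,-1],
  ],
)

```text
time_s: 12.32
position: [616.6, 13.9, 52.6]
tcp_rot: [-0.0, -0.011, 1.0, 0.0]
force: [-1.9, 0.6, 0.9]
opening: 0.0
gripper_force: 1.0
```

Call:
step_arm(
  motion=[
    [-0.3,0,0,0,0,0,-1],
    [0,0,0,0,0,0,-1],
    [0,0,0,0,0,0,-1],
  ],
)

```text
time_s: 12.57
position: [616.8, 13.9, 52.3]
tcp_rot: [-0.003, -0.011, 1.0, -0.0]
force: [-9.3, -0.6, 5.3]
opening: 0.0
gripper_force: 4.3
```

Call:
step_arm(
  motion=[
    [-0.3,0,0,0,0,0,-1],
    [0,0,0,0,0,0,-1],
    [0,0,0,0,0,0,-1],
  ],
)

```text
time_s: 12.82
position: [616.9, 14.0, 52.1]
tcp_rot: [-0.006, -0.011, 1.0, -0.0]
force: [-14.9, -1.4, 11.5]
opening: -0.5
gripper_force: 7.7
```

Call:
step_arm(
  motion=[
    [0.6,0,0,0,0,0,-1],
    [1,0,0,0,0,0,-1],
    [3,0,0,0,0,0,-1],
    [0,0,-3.5,0,0,0,-1],
    [0,0,-3.5,0,0,0,-1],
  ],
)

```text
time_s: 13.23
position: [565.7, 14.1, 116.4]
tcp_rot: [-0.01, -0.011, 1.0, 0.001]
force: [1.7, -0.7, 1.2]
opening: 0.3
gripper_force: 0.0
```

Call:
step_arm(
  motion=[
    [0,0,-4,0,0,0,1],
    [0,3.5,-3,0,0,0,1],
    [0,4,0,0,0,0,1],
    [0,4,0,0,0,0,1],
    [0,4,0,0,0,0,1],
  ],
)

```text
time_s: 13.65
position: [575.2, 166.2, 191.5]
tcp_rot: [0.002, -0.01, 1.0, 0.001]
force: [0.3, -0.2, -0.2]
opening: 60.5
gripper_force: 0.0
```

Call:
step_arm(
  motion=[
    [0,4,0,0,0,0,1],
    [0,3,0,0,0,0,1],
    [0,0,0,0,0,0,1],
    [0,0,0,0,0,0,1],
  ],
)

```text
time_s: 13.98
position: [572.5, 236.4, 190.0]
tcp_rot: [0.001, -0.012, 1.0, 0.0]
force: [-1.0, -0.5, 0.3]
opening: 85.1
gripper_force: 0.0
```

```bash
python3 - <<'E'
from h import *
s=r.get_state();im=save('wrist','w5.png');np.savez('pics/w5p.npz',p=s['position'],q=s['tcp_rot'])
a=save('top','t5.png');b=save('scene','s5.png')
go(582,310,160,180,s);P=pose('wrist',s)
H=hsv(im).astype(int);m=((H[...,0]<6)|(H[...,0]>174))&(H[...,1]>150)&(H[...,2]>80)
for k in blobs(m,60)[:3]:
    ra=cv2.minAreaRect(k);print(ra,onz(P,cv2.boxPoints(ra),119).round(1))
w=cv2.resize(im,(400,300));t=cv2.resize(a[80:230,110:310],(400,300));
cv2.imwrite('pics/c5.png',np.hstack([w,t])[:,:,::-1])
E
```

```text
now [572.5 236.4 190. ] yaw -178.59 tilt [ 9.00e-02  2.00e-02 -5.73e+01] shift cm [-1.12  7.33  3.  ] turn z 1.41
((356.5, 213.0), (100.0, 53.0), 90.0) [[544.3 280.  119. ]
 [543.5 314.8 119. ]
 [616.8 324.4 119. ]
 [617.7 286.2 119. ]]
```

View pics/c5.png

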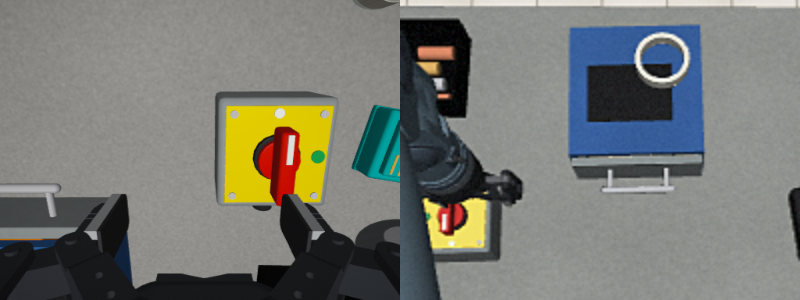

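The wrist view shows the red handle at OFF (white line towards the white dot) at about px (284,165) of the left half. In the top view the drawer looks flush; I'll zoom in on that and measure the switch handle.

```bash
python3 - <<'E'
from h import *
t=np.load('pics/t5.npy')[135:190,185:275];s=np.load('pics/s5.npy')[165:255,255:370];w=np.load('pics/w5.npy')
A=cv2.resize(t,(400,244),interpolation=cv2.INTER_CUBIC);B=cv2.resize(s,(400,313),interpolation=cv2.INTER_CUBIC)
C=cv2.resize(w[110:290,270:440],(400,424),interpolation=cv2.INTER_CUBIC);D=np.zeros((557,800,3),np.uint8)
D[:244,:400]=A;D[244:,:400]=B;D[:424,400:]=C
cv2.imwrite('pics/c6.png',D[:,:,::-1])
E
```

```text
(no output)
```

View pics/c6.png

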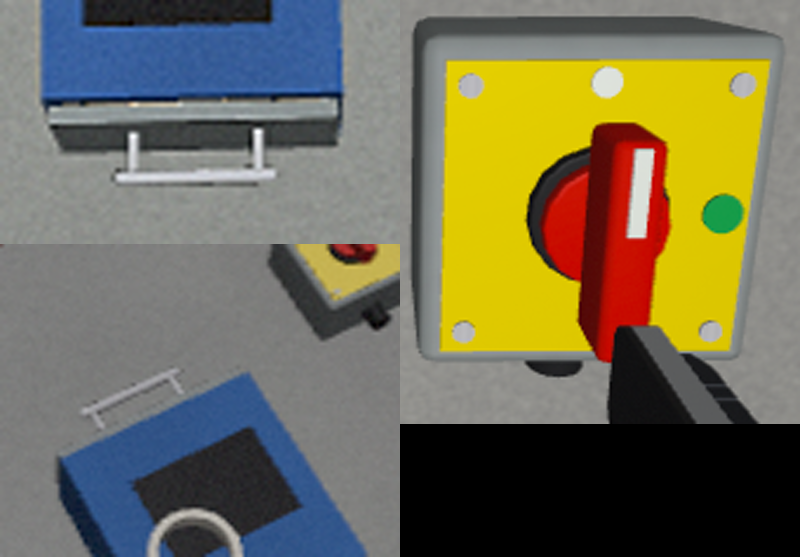

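```bash
python3 - <<'E'
from h import *
d=np.load('pics/w5p.npz');s={'position':d['p'],'tcp_rot':d['q']};P=pose('wrist',s);T=pose('top');S=pose('scene')
print('bar top',onz(T,[(210.9,174.9),(246.9,174.2)],62).round(1)); print('bar scene',onz(S,[(306.2,202.1),(279.4,213.3)],62).round(1))
print('cab top',onz(T,[(194.5,158.2),(262.3,156.6)],100).round(1)); print('cab scene',onz(S,[(326.3,202.4),(272.8,227.1)],100).round(1))
f=lambda x,y:(270+(x-400)/2.353,110+y/2.353)
W=onz(P,[f(615,137),f(667,140),f(652,358),f(599,358)],121);print('handle',W.round(1),W.mean(0));e=W[0]-W[3];print(np.linalg.norm(e),np.degrees(np.arctan2(e[1],e[0])),np.degrees(np.arctan2(*(W[1]-W[2])[1::-1])))
print('yellow box', onz(P,[f(446,60),f(770,60),f(732,352),f(440,352)],80).round(1))
print('dots',onz(P,[f(607,82),f(723,213)],81).round(1))
print('tri',tri(P,proj(P,W.mean(0)),T,proj(T,[582,310,118])))
go(582,310,160,180.6)
E
```

```text
bar top [[631.4  70.5  62. ]
 [634.  -48.5  62. ]]
bar scene [[635.9  71.3  62. ]
 [635.2 -39.3  62. ]]
cab top [[676.  120.6 100. ]
 [682.  -98.4 100. ]]
cab scene [[684.4 123.9 100. ]
 [690.1 -93.6 100. ]]
handle [[546.9 300.3 121. ]
 [547.4 314.9 121. ]
 [615.1 319.3 121. ]
 [615.5 303.2 121. ]] [581.19735467 309.42268883 121.        ]
68.69405244846836 -177.62896080468457 -176.31435068156958
yellow box [[532.1 256.   80. ]
 [529.5 360.3  80. ]
 [634.4 364.4  80. ]
 [637.  258.9  80. ]]
dots [[537.7 308.3  81. ]
 [581.4 352.6  81. ]]
tri (array([581.0848938 , 309.09533534, 121.32318036]), np.float64(0.4061442925288164))
now [572.6 233.6 190. ] yaw -178.84 tilt [ 3.00e-02 -1.00e-02 -5.73e+01] shift cm [-1.09  7.62  3.  ] turn z 0.56
```

Bar to cabinet face measures 46 and 52 mm in the two views (should be 50), so the drawer is shut; the handle axis is at (581,309.5), its top at z 121, at about 182°. Going to grip it.

Call:
step_arm(
  motion=[
    [-0.5,3.8,0,0,0,-0.5,1],
    [-0.5,3.75,0,0,0,-0.4,1],
    [0,0,2,0,0,0,1],
    [0,0,2,0,0,0,1],
    [0,0,0,0,0,0,1],
  ],
)

```text
time_s: 14.55
position: [578.5, 308.4, 145.7]
tcp_rot: [-0.003, -0.018, 1.0, -0.001]
force: [-1.1, -0.0, -1.4]
opening: 85.7
gripper_force: 0.0
```

Call:
step_arm(
  motion=[
    [0,0,0,0,0,0,1],
    [0,0,0,0,0,0,1],
  ],
)

```text
time_s: 14.72
position: [580.8, 309.2, 150.9]
tcp_rot: [0.0, -0.018, 1.0, 0.0]
force: [-0.4, 0.7, -0.2]
opening: 84.9
gripper_force: 0.0
```

```bash
python3 - <<'E'
from h import *
go(581.3,309.5,99,182)
E
```

```text
now [580.8 309.2 150.9] yaw -177.98 tilt [ 3.00e-02  1.00e-02 -5.73e+01] shift cm [-0.05  0.03  5.19] turn z 0.02
```

Call:
step_arm(
  motion=[
    [0,0,2,0,0,0,1],
    [0,0,2,0,0,0,1],
    [0,0,1,0,0,0,1],
    [0,0,0,0,0,0,1],
    [0,0,0,0,0,0,1],
  ],
)

```text
time_s: 15.13
position: [580.4, 309.9, 100.6]
tcp_rot: [-0.0, -0.018, 1.0, -0.0]
force: [0.3, 0.2, 0.4]
opening: 85.7
gripper_force: 0.0
```

Call:
step_arm(
  motion=[
    [0,0,0,0,0,0,-1],
    [0,0,0,0,0,0,-1],
    [0,0,0,0,0,0,-1],
    [0,0,0,0,0,0,-1],
    [0,0,0,0,0,0,-1],
  ],
)

```text
time_s: 15.55
position: [580.5, 310.5, 100.5]
tcp_rot: [0.0, -0.019, 1.0, 0.0]
force: [0.2, 0.4, -0.4]
opening: 25.4
gripper_force: 0.0
```

Call:
step_arm(
  motion=[
    [0,0,0,0,0,0,-1],
    [0,0,0,0,0,0,-1],
    [0,0,0,0,0,0,-1],
    [0,0,0,0,0,0,-1],
    [0,0,0,0,0,0,-1],
  ],
)

```text
time_s: 15.97
position: [580.5, 310.0, 100.5]
tcp_rot: [0.0, -0.018, 1.0, -0.0]
force: [-1.0, -1.8, 5.0]
opening: 14.4
gripper_force: 60.3
```

Call:
step_arm(
  motion=[
    [0,0,0,0,0,6,-1],
    [0,0,0,0,0,6,-1],
    [0,0,0,0,0,6,-1],
    [0,0,0,0,0,6,-1],
    [0,0,0,0,0,6,-1],
  ],
)

```text
time_s: 16.38
position: [580.6, 310.6, 100.5]
tcp_rot: [0.0, 0.243, 0.97, 0.0]
force: [-1.0, -1.4, 5.3]
opening: 14.8
gripper_force: 60.1
```

Call:
step_arm(
  motion=[
    [0,0,0,0,0,6,-1],
    [0,0,0,0,0,6,-1],
    [0,0,0,0,0,6,-1],
    [0,0,0,0,0,6,-1],
    [0,0,0,0,0,6,-1],
  ],
)

```text
time_s: 16.8
position: [581.0, 311.2, 100.5]
tcp_rot: [0.0, 0.486, 0.874, 0.001]
force: [1.5, 0.1, 3.9]
opening: 14.5
gripper_force: 60.0
```

```bash
python3 - <<'E'
from h import *
s=r.get_state();go(581.3,309.5,100,92,s);print(s['torque'],s['force'],s['opening'])
E
```

```text
now [581.  311.2 100.5] yaw 121.87 tilt [  0.1   0.1 -57.3] shift cm [-0.16 -0.06  0.05] turn z 29.87
[ 0.04787812  0.01622156 -0.08210646] [1.52612449 0.06343325 3.8865171 ] 14.520449693777053
```

Call:
step_arm(
  motion=[
    [0,0,0,0,0,6,-1],
    [0,0,0,0,0,6,-1],
    [0,0,0,0,0,6,-1],
    [0,0,0,0,0,6,-1],
    [0,0,0,0,0,6,-1],
  ],
)

```text
time_s: 17.22
position: [581.7, 311.4, 100.5]
tcp_rot: [0.0, 0.696, 0.718, 0.002]
force: [2.9, 0.9, 1.1]
opening: 14.5
gripper_force: 59.8
```

Call:
step_arm(
  motion=[
    [0,0,0,0,0,1,-1],
    [0,0,0,0,0,0,-1],
    [0,0,0,0,0,0,-1],
  ],
)

```text
time_s: 17.47
position: [581.6, 311.3, 100.5]
tcp_rot: [0.0, 0.699, 0.715, 0.002]
force: [5.0, 2.3, 2.6]
opening: 14.8
gripper_force: 59.8
```

```bash
python3 - <<'E'
from h import *
s=r.get_state();go(581.3,309.5,100,92,s);print(s['torque'],s['force'],s['opening'])
E
```

```text
now [581.6 311.3 100.5] yaw 91.3 tilt [  0.17   0.11 -57.3 ] shift cm [-0.18 -0.04  0.05] turn z -0.7
[ 0.44485334 -0.66795184  0.42108176] [4.95832818 2.30888318 2.63954827] 14.76234780615753
```

The torque about z changed sign, so the handle is at its ON stop. Release, lift clear and check.

Call:
step_arm(
  motion=[
    [0,0,0,0,0,0,1],
    [0,0,0,0,0,0,1],
    [0,0,0,0,0,0,1],
    [0,0,0,0,0,0,1],
    [0,0,0,0,0,0,1],
  ],
)

```text
time_s: 17.88
position: [579.6, 310.0, 99.4]
tcp_rot: [-0.0, 0.7, 0.714, -0.001]
force: [0.5, -0.1, -0.8]
opening: 74.3
gripper_force: 0.0
```

Call:
step_arm(
  motion=[
    [0,0,0,0,0,0,1],
    [0,0,0,0,0,0,1],
    [0,0,-1,0,0,0,1],
    [0,0,-3,0,0,0,1],
    [0,0,-3,0,0,0,1],
  ],
)

```text
time_s: 18.3
position: [578.8, 309.7, 169.7]
tcp_rot: [-0.001, 0.7, 0.714, -0.002]
force: [1.2, 0.6, 0.8]
opening: 85.4
gripper_force: 0.0
```

Call:
step_arm(
  motion=[
    [0,0,-3,0,0,0,1],
    [0,0,-2,0,0,0,1],
    [0,0,0,0,0,0,1],
    [0,0,0,0,0,0,1],
  ],
)

```text
time_s: 18.63
position: [581.4, 310.9, 222.4]
tcp_rot: [0.001, 0.7, 0.714, 0.002]
force: [0.4, 0.3, -0.8]
opening: 85.4
gripper_force: 0.0
```

```bash
python3 - <<'E'
from h import *
s=r.get_state();im=save('wrist','w7.png');P=pose('wrist',s);b=save('scene','s7.png');a=save('top','t7.png')
H=hsv(im).astype(int);m=((H[...,0]<6)|(H[...,0]>174))&(H[...,1]>150)&(H[...,2]>80)
k=blobs(m,60)[0];ra=cv2.minAreaRect(k);W=onz(P,cv2.boxPoints(ra),119);print(s['position'],W.round(1))
w=(H[...,1]<40)&(H[...,2]>190)
for c in blobs(w,20)[:6]:
    rr=cv2.minAreaRect(c);X=onz(P,rr[0],121)[0]
    if np.hypot(*(X[:2]-[581,310]))<70: print('white',rr[1],X.round(1))
g=(H[...,0]>40)&(H[...,0]<85)&(H[...,1]>100)
for c in blobs(g,20)[:2]: print('green',onz(P,cv2.minAreaRect(c)[0],81).round(1))
# unchanged? compare the far scene with the first picture around bar/drawer and bystanders
d=np.abs(np.load('pics/scene0.npy').astype(int)-b).sum(2)>120
for c in blobs(cv2.morphologyEx(np.uint8(d),cv2.MORPH_OPEN,np.ones((3,3),np.uint8)),20): print('diff box',cv2.boundingRect(c))
E
```

```text
[581.43645286 310.86995983 222.42851746] [[407.7 437.4 119. ]
 [447.8 438.3 119. ]
 [440.8 392.7 119. ]
 [398.3 391.8 119. ]]
white (33.0, 6.0) [581.9 328.9 121. ]
white (9.899494171142578, 9.899494171142578) [543.3 318.4 121. ]
green [[581.4 352.1  81. ]]
diff box (313, 0, 107, 50)
diff box (352, 50, 54, 102)
diff box (235, 13, 34, 49)
diff box (209, 7, 34, 26)
diff box (263, 181, 55, 25)
diff box (307, 133, 15, 22)
diff box (348, 40, 13, 20)
diff box (194, 54, 8, 18)
diff box (363, 50, 13, 10)
diff box (306, 0, 8, 8)
diff box (255, 197, 6, 8)
diff box (284, 212, 6, 7)
```

```bash
python3 -c "
from h import *
print(r.job_done())"
```

```text
the job is handed in; nothing more can be done
None
```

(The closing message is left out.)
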